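Line up the pantry canisters by size

TASK

Line the four steel canisters up by size on the row of cork coasters, one standing centred on each: the smallest on the coaster next to the potted succulent, then larger and larger, with the largest next to the wooden bowl. Set each down without dropping or tipping it, and leave the succulent and the bowl where they stand.

Things in the scene. Friction and masses are not known exactly. Their poses are not given: they have to be found in the camera images.
- canister_1: The smallest of four round steel canisters with wooden lids: 44 mm in diameter, 62 mm tall to the flat lid top, on which stands a centred cylindrical wooden knob, 26 mm in diameter, 28 mm tall (90 mm in all). One rigid piece, about 0.15 kg, loose; starts upright on the table (z = 0). Origin: centre of its underside; z up along its axis; yaw means nothing.
- canister_2: The second smallest of four round steel canisters with wooden lids: 52 mm in diameter, 77 mm tall to the flat lid top, on which stands a centred cylindrical wooden knob, 26 mm in diameter, 28 mm tall (105 mm in all). One rigid piece, about 0.2 kg, loose; starts upright on the table (z = 0). Origin: centre of its underside; z up along its axis; yaw means nothing.
- canister_3: The second largest of four round steel canisters with wooden lids: 60 mm in diameter, 92 mm tall to the flat lid top, on which stands a centred cylindrical wooden knob, 26 mm in diameter, 28 mm tall (120 mm in all). One rigid piece, about 0.27 kg, loose; starts upright on the table (z = 0). Origin: centre of its underside; z up along its axis; yaw means nothing.
- canister_4: The largest of four round steel canisters with wooden lids: 68 mm in diameter, 107 mm tall to the flat lid top, on which stands a centred cylindrical wooden knob, 26 mm in diameter, 28 mm tall (135 mm in all). One rigid piece, about 0.35 kg, loose; starts upright on the table (z = 0). Origin: centre of its underside; z up along its axis; yaw means nothing.
- coaster_a: One of four identical round cork coasters, 74 mm in diameter, 3 mm thick, fixed in a straight row 90 mm apart on a fixed dark wooden board (110 x 370 x 12 mm). Origin: centre of its underside, at z = 12 mm; its top is at z = 15 mm. The letter says nothing of its place in the row, which differs every time; any canister fits on it.
- coaster_b: One of four identical round cork coasters, 74 mm in diameter, 3 mm thick, fixed in a straight row 90 mm apart on a fixed dark wooden board (110 x 370 x 12 mm). Origin: centre of its underside, at z = 12 mm; its top is at z = 15 mm. The letter says nothing of its place in the row, which differs every time; any canister fits on it.
- coaster_c: One of four identical round cork coasters, 74 mm in diameter, 3 mm thick, fixed in a straight row 90 mm apart on a fixed dark wooden board (110 x 370 x 12 mm). Origin: centre of its underside, at z = 12 mm; its top is at z = 15 mm. The letter says nothing of its place in the row, which differs every time; any canister fits on it.
- coaster_d: One of four identical round cork coasters, 74 mm in diameter, 3 mm thick, fixed in a straight row 90 mm apart on a fixed dark wooden board (110 x 370 x 12 mm). Origin: centre of its underside, at z = 12 mm; its top is at z = 15 mm. The letter says nothing of its place in the row, which differs every time; any canister fits on it.
- plant: Small succulent in a white ceramic pot, 76 mm in diameter, 112 mm tall with leaves, about 0.7 kg, loose. It stands on the table past one end of the row, in line with it, 115 mm from the centre of the nearest coaster; which end differs. The smallest canister belongs beside it. Leave it standing. Origin: centre of its underside, z up.
- bowl: Empty round wooden bowl, 90 mm across, 50 mm tall, about 0.4 kg, loose, on the table past the other end of the row, in line with it, 115 mm from the centre of the nearest coaster. The largest canister belongs beside it. Leave it standing. Origin: centre of its underside, z up.
Things that resemble listed ones, but are neither listed nor needed, are in the scene too. Leave any red or yellow look-alike of the canister_3 alone.

How it is judged:
At the end, for the whole second after the job is handed in: Smallest to largest from plant to bowl, each canister stands upright (within 0.1 rad), at rest and released on its own coaster, centre within 15 mm of the coaster's; plant and bowl within 25 mm of where they began (((horizontal distance between canister_1 and coaster_a below 0.015 m and z of canister_1 in the frame of coaster_a between 0.0005 and 0.007 m and horizontal distance between coaster_a and plant between 0.07 and 0.16 m) or (horizontal distance between canister_1 and coaster_b below 0.015 m and z of canister_1 in the frame of coaster_b between 0.0005 and 0.007 m and horizontal distance between coaster_b and plant between 0.07 and 0.16 m) or (horizontal distance between canister_1 and coaster_c below 0.015 m and z of canister_1 in the frame of coaster_c between 0.0005 and 0.007 m and horizontal distance between coaster_c and plant between 0.07 and 0.16 m) or (horizontal distance between canister_1 and coaster_d below 0.015 m and z of canister_1 in the frame of coaster_d between 0.0005 and 0.007 m and horizontal distance between coaster_d and plant between 0.07 and 0.16 m)) and angle between each of canister_1, canister_2, canister_3, canister_4's own z axis and vertical below 0.1 rad and linear speed of each of canister_1, canister_2, canister_3, canister_4 below 0.02 m/s and angular speed of each of canister_1, canister_2, canister_3, canister_4 below 0.2 rad/s and ((horizontal distance between canister_2 and coaster_a below 0.015 m and z of canister_2 in the frame of coaster_a between 0.0005 and 0.007 m and horizontal distance between coaster_a and plant between 0.16 and 0.25 m) or (horizontal distance between canister_2 and coaster_b below 0.015 m and z of canister_2 in the frame of coaster_b between 0.0005 and 0.007 m and horizontal distance between coaster_b and plant between 0.16 and 0.25 m) or (horizontal distance between canister_2 and coaster_c below 0.015 m and z of canister_2 in the frame of coaster_c between 0.0005 and 0.007 m and horizontal distance between coaster_c and plant between 0.16 and 0.25 m) or (horizontal distance between canister_2 and coaster_d below 0.015 m and z of canister_2 in the frame of coaster_d between 0.0005 and 0.007 m and horizontal distance between coaster_d and plant between 0.16 and 0.25 m)) and ((horizontal distance between canister_3 and coaster_a below 0.015 m and z of canister_3 in the frame of coaster_a between 0.0005 and 0.007 m and horizontal distance between coaster_a and plant between 0.25 and 0.34 m) or (horizontal distance between canister_3 and coaster_b below 0.015 m and z of canister_3 in the frame of coaster_b between 0.0005 and 0.007 m and horizontal distance between coaster_b and plant between 0.25 and 0.34 m) or (horizontal distance between canister_3 and coaster_c below 0.015 m and z of canister_3 in the frame of coaster_c between 0.0005 and 0.007 m and horizontal distance between coaster_c and plant between 0.25 and 0.34 m) or (horizontal distance between canister_3 and coaster_d below 0.015 m and z of canister_3 in the frame of coaster_d between 0.0005 and 0.007 m and horizontal distance between coaster_d and plant between 0.25 and 0.34 m)) and ((horizontal distance between canister_4 and coaster_a below 0.015 m and z of canister_4 in the frame of coaster_a between 0.0005 and 0.007 m and horizontal distance between coaster_a and plant between 0.34 and 0.43 m) or (horizontal distance between canister_4 and coaster_b below 0.015 m and z of canister_4 in the frame of coaster_b between 0.0005 and 0.007 m and horizontal distance between coaster_b and plant between 0.34 and 0.43 m) or (horizontal distance between canister_4 and coaster_c below 0.015 m and z of canister_4 in the frame of coaster_c between 0.0005 and 0.007 m and horizontal distance between coaster_c and plant between 0.34 and 0.43 m) or (horizontal distance between canister_4 and coaster_d below 0.015 m and z of canister_4 in the frame of coaster_d between 0.0005 and 0.007 m and horizontal distance between coaster_d and plant between 0.34 and 0.43 m)) and distance of each of plant, bowl from where it was at the start of the episode below 0.025 m); the robot touches nothing.
It fails at once if a canister is tipped over (more than about 35 degrees) (angle between any of canister_1, canister_2, canister_3, canister_4's own z axis and vertical above 0.6 rad).
It fails at once if a canister is dropped (falls, free of the fingers, faster than 0.7 m/s: about 25 mm) ((linear speed of canister_1 above 0.7 m/s and contact force between the fingers and canister_1 below 0.1 N) or (linear speed of canister_2 above 0.7 m/s and contact force between the fingers and canister_2 below 0.1 N) or (linear speed of canister_3 above 0.7 m/s and contact force between the fingers and canister_3 below 0.1 N) or (linear speed of canister_4 above 0.7 m/s and contact force between the fingers and canister_4 below 0.1 N)).
It fails at once if the plant or the bowl is pushed away (25 mm) or tipped (distance of any of plant, bowl from where it was at the start of the episode above 0.025 m or angle between any of plant, bowl's own z axis and vertical above 0.4 rad).
It also fails if it takes over 120 s, if anything falls off the work surface, if the arm or the gripper's body presses on something with over 40 N, if the wrist force passes 120 N, or if a joint passes its speed limit or range.

ROBOT

A 6-joint arm with a two-finger parallel gripper is mounted at the origin on the work surface. World frame = base frame: x ahead of the robot, y to its left, z up, the work surface at z = 0. Lengths are in m, angles in rad, forces in N, time in s.
With the tool pointing down it reaches from about 0.25 to 0.775 m from the base axis. Payload 4 kg.
Tool frame: the origin (TCP) lies midway between the tips of the shut fingers; the grasp point (between the pads) lies 19 mm behind it (robot.hold_point_z is the distance from the TCP to the grasp point, in m); z points along the fingers, y is the line along which they close (so a half turn about z gives the same grasp; the last joint's range is limited). The gripper opens to 94 mm and grips with 3 to 60 N. Pads are 16 mm wide; open, the fingers measure 119 mm over their backs; the gripper's body (75 mm by 177 mm) begins 78 mm behind the grasp point.
Start: joints at [-1.346, 0.087, 1.371, -0, 1.684, -0.103], TCP at [0.177, -0.521, 0.206] pointing down, gripper open.
Joint ranges: [-3.1, 3.1], [-0.76, 2.03], [0.27, 2.55], [-1.08, 4.22], [0.17, 2.65], [-2.57, 2.57]. Speed limits (rad/s): [2.79, 2.79, 3.14, 3.14, 3.14, 3.14].

INTERFACE

Orientations are given as [roll, pitch, yaw] about the fixed x, y, z axes, in that order (R = Rz(yaw) Ry(pitch) Rx(roll)).
In Python, from bench import readout, imaging, robot gives the robot as it stands.
- The arm moves only by the tool carry_out, never from a script. Its argument "motion" is text: rows parted by semicolons, each of 7 numbers parted by spaces: the shift along the tool's x, y, z each as a share of 200 mm, from -1 to 1, then the turn, a rotation vector about the tool's x, y, z each as a share of 120 degrees, from -1 to 1, then the opening, from 0 (shut) to 1 (fully open). A call has 1 to 12 rows; each row shifts and turns the commanded pose from where the row before left it, along the tool's axes as they then stand; what a row does not reach is not made up. A row lasts 1/8 s, in which the tool goes at most 62.5 mm and 10.7 degrees, less where a joint would pass 70% of its speed; a pose out of reach is approached as far as the arm can. A call with a number of a shift or a turn outside -1 to 1 is refused whole. A call with a gripper value outside its range is refused whole. The fingers move at their own pace and stop on an object; the grip force is fixed at half the most. Time passes only in rows, so rows that do not move let the fingers close. It gives the time, the measured TCP pose, the force, the opening and the grip force at its end, in the units of the state.
- readout.get_obs(): the state, without advancing time (a new reading comes with each control period).
- imaging.snapshot(name): name is "scene" or "top" or "wrist"; returns a dict with "pixels" (480x640x3 uint8, red, green, blue), "fx", "fy", "cx", "cy" (pixels), "dist_coeffs" ([k1, k2, p1, p2, k3] as OpenCV has them; the pictures are not rectified), "R" (3x3) and "t" (3): a world point X has camera coordinates R X + t. Camera axes: x right, y down, z forward; pixel columns grow to the right and rows downward; lengths in m; the calibration is good to about 2 mm. A picture is of the moment at which its call begins. There is no depth.
- robot.close_job(): hands the job in; it is judged then, once.
The state is a dict: "time": time; "joint_positions": joint angles; "qvel": joint speeds; "joint_torque": joint torques, N m; "tool_pos": TCP position; "ee_rot": TCP orientation; "wrist_force": force on the tool from outside, world axes, zero at the start; "wrist_torque": the same for the moment, N m; "width": finger opening in m; "finger_force": force on a finger pad.
Only numpy, scipy, OpenCV 4.12 (cv2) and the standard library are available. Lean on these libraries where they do the work, as an engineer would, in place of code of your own. Each camera call takes 0.05 s, during which the arm holds its last target. There are 200 camera calls.

## Working session

There is one attempt and no reset: what is moved stays moved. The work goes in short steps, Python scripts to look and compute and a tool call to move; the robot and the scene stay as the last step left them, time stands still between calls to the robot, and variables do not carry over. Pictures are saved under pics/ and viewed, at most 14 in all, crops included, and the job is handed in when it is done.

Besides the shell and the picture viewer there is one more tool, called after ">>>" as name(argument=value, ...) on one line, values as JSON. carry_out: Moves the arm, as the interface text tells. Its arguments: {"type":"object","properties":{"motion":{"type":"string"}},"required":["motion"]}

```bash
ls; mkdir -p pics; python3 - <<'E'
from bench import readout, imaging, robot
import cv2
o=readout.get_obs();print({k:o[k] for k in('time','tool_pos','ee_rot','width')})
for n in('top','scene'):
    s=imaging.snapshot(n);cv2.imwrite(f'pics/{n}0.png',s['pixels'][:,:,::-1])
    print(n,s['fx'],s['fy'],s['cx'],s['cy'],s['dist_coeffs'],s['R'],s['t'])
E
```

```text
pics
{'time': 0.0, 'tool_pos': array([ 0.17696028, -0.52017593,  0.20434487]), 'ee_rot': array([-3.13945847e+00, -2.25083793e-04,  3.27819929e-01]), 'width': 0.09386782770978964}
top 482.3107549370023 482.3107549370023 318.49222085503754 234.7230234699963 [-0.01990862  0.          0.          0.          0.        ] [[ 0.02049136 -0.9997421  -0.00978941]
 [-0.99561115 -0.01951043 -0.09153026]
 [ 0.09131566  0.01162202 -0.99575418]] [-0.02536153  0.51368433  0.8448492 ]
scene 545.5568765525417 545.5568765525417 323.890133666684 238.02121211075868 [-0.14044823  0.          0.          0.          0.        ] [[-0.68713666  0.72652398 -0.00247256]
 [ 0.44369376  0.41693986 -0.79328242]
 [-0.5753078  -0.54619049 -0.60884882]] [ 0.37847625 -0.17940675  1.35472237]
```

View pics/top0.png

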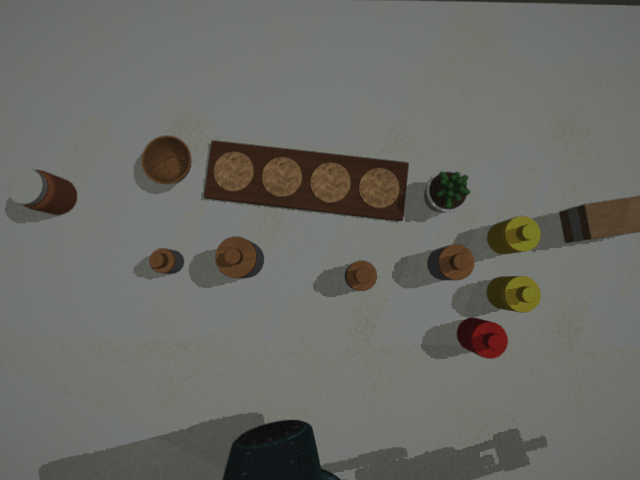

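View pics/scene0.png

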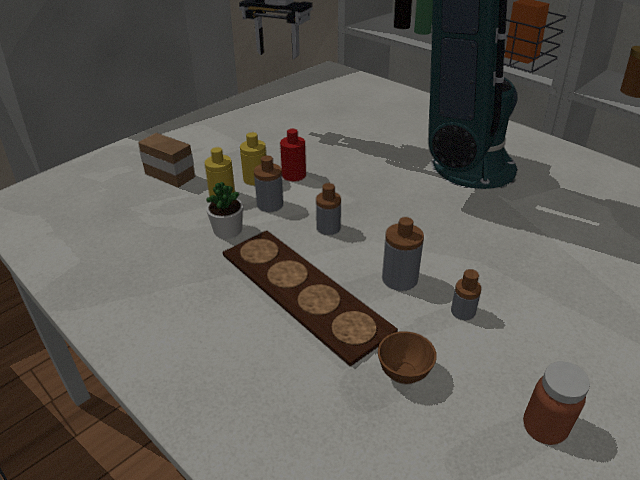

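The top view shows the coasters at about (233,171), (282,177), (331,182) and (379,188). The plant is at (447,190) on the right and the bowl at (167,160) on the left. Steel canisters, smallest to largest, are near (162,260), (361,275), (456,262) and (236,257). The red and yellow ones are decoys. Next I'll segment these for positions.

```bash
cat > h.py <<'E'
import numpy as np,cv2
from bench import readout, imaging, robot
def cam(s):
    K=np.array([[s['fx'],0,s['cx']],[0,s['fy'],s['cy']],[0,0,1]]);return K,np.array(s['dist_coeffs'],float),np.array(s['R']),np.array(s['t'])
def ray(s,p,z):
    "world points of pixels p on plane z"
    K,d,R,t=cam(s);u=cv2.undistortPoints(np.float64(p).reshape(-1,1,2),K,d).reshape(-1,2)
    c=-R.T@t;v=np.c_[u,np.ones(len(u))]@R
    return (c+v*((z-c[2])/v[:,2])[:,None])[:,:2]
def proj(s,X):
    K,d,R,t=cam(s);return cv2.projectPoints(np.float64(X).reshape(-1,1,3),cv2.Rodrigues(R)[0],t,K,d)[0].reshape(-1,2)
E
python3 - <<'E'
from h import *
s=imaging.snapshot('top');im=s['pixels'];np.save('top.npy',im)
for p in[(233,171),(300,250),(250,257),(330,182),(222,270),(233,150),(361,275)]:print(p,im[p[1],p[0]])
big=lambda x0,y0,x1,y1,k,i:cv2.resize(i[y0:y1,x0:x1],None,fx=k,fy=k,interpolation=cv2.INTER_CUBIC)
sc=imaging.snapshot('scene')['pixels']
a=np.zeros((600,800,3),np.uint8)
for i,(x,y) in enumerate([(162,260),(361,275),(456,262),(236,257)]):
    a[:200,i*200:i*200+200]=big(x-25,y-25,x+25,y+25,4,im)
for i,(x,y) in enumerate([(467,294),(329,208),(267,184),(404,254)]):
    a[200:600,i*200:i*200+200]=big(x-25,y-50,x+25,y+50,4,sc)
cv2.imwrite('pics/z.png',a[:,:,::-1])
E
```

```text
(233, 171) [106  81  55]
(300, 250) [120 121 122]
(250, 257) [85 60 38]
(330, 182) [106  82  56]
(222, 270) [89 61 37]
(233, 150) [49 31 21]
(361, 275) [82 57 37]
```

View pics/z.png

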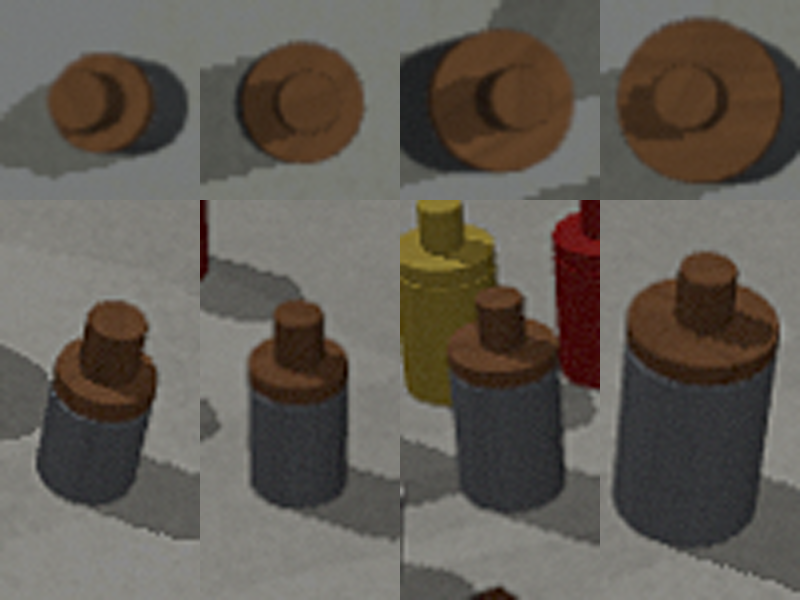

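The zoomed crops confirm the sizes. Lid circles are centred at top-view pixels of about (161.9,260.5), (361.1,275.1), (456.0,261.5) and (235.4,256.6).

```bash
python3 - <<'E'
from h import *
s=imaging.snapshot('top');im=s['pixels'].astype(int)
px=[(161.9,260.5),(361.1,275.1),(456.0,261.5),(235.4,256.6)];H=[.062,.077,.092,.107];D=[44,52,60,68]
sc=imaging.snapshot('scene')
C=[]
for p,h,d in zip(px,H,D):
    c=ray(s,[p],h)[0];e=ray(s,[(p[0]+1,p[1])],h)[0];C.append(c)
    # check via scene: predicted lid-top-rim and knob top centre pixel
    print('can',c.round(4),'diam px',d/1000/np.linalg.norm(e-c),'scene knobtop',proj(sc,[*c,h+.028]).round(1))
m=((im[:,:,0]>85)&(im[:,:,0]-im[:,:,2]>35)).astype(np.uint8)
P=[]
for x,y in[(233,171),(282,177),(331,182),(379,188)]:
    w=m.copy();mm=np.zeros_like(m);cv2.circle(mm,(x,y),25,1,-1)
    c,_=cv2.findContours(cv2.morphologyEx(w*mm,cv2.MORPH_CLOSE,np.ones((5,5))),0,1);c=max(c,key=cv2.contourArea)
    e=cv2.fitEllipse(cv2.convexHull(c));P.append(ray(s,[e[0]],.015)[0]);print('coaster',e[0],e[1],P[-1].round(4))
P=np.array(P);d=P[0]-P[3];print('spacing',np.linalg.norm(np.diff(P,axis=0),axis=1),'row dir',np.arctan2(d[1],d[0]), 'bowl',ray(s,[(167,160)],.05),'plant',ray(s,[(447,190)],.06))
sp=imaging.snapshot('scene')
print('scene coasters',proj(sc,np.c_[P,np.full(4,.015)]).round(1).tolist())
np.save('P.npy',P);np.save('C.npy',C)
E
```

```text
can [0.4607 0.253 ] diam px 25.38244694647455 scene knobtop [[471.6 273.6]]
can [ 0.4427 -0.0884] diam px 31.063063200266523 scene knobtop [[328.8 186.2]]
can [ 0.468  -0.2432] diam px 36.40568059978527 scene knobtop [[266.9 158.2]]
can [0.4681 0.1181] diam px 41.77056636337511 scene knobtop [[406.3 220.9]]
coaster (233.061767578125, 170.9097900390625) (38.5357666015625, 39.609378814697266) [0.63   0.1451]
coaster (281.4488220214844, 176.3343505859375) (38.89543151855469, 39.61096954345703) [0.6214 0.0554]
coaster (330.12530517578125, 181.95462036132812) (39.138851165771484, 39.75456619262695) [ 0.6126 -0.0343]
coaster (378.8531799316406, 187.4292449951172) (38.7956657409668, 39.934776306152344) [ 0.6041 -0.1238]
spacing [0.09007484 0.09017803 0.08988043] row dir 1.4746559761707032 bowl [[0.63992092 0.2570085 ]] plant [[ 0.59311145 -0.2370922 ]]
scene coasters [[354.5, 327.4], [319.2, 299.2], [287.6, 273.7], [259.2, 250.8]]
```

Triangulation agrees between the two views to about 1 px. I'll turn the tool so the fingers close across the row.

>>> carry_out(motion="0 0 0 0 0 -0.08 0.55;0 0 0 0 0 -0.08 0.55;0 0 0 0 0 -0.08 0.55;0 0 0 0 0 -0.08 0.55;0 0 0 0 0 -0.08 0.55;0 0 0 0 0 -0.08 0.55;0 0 0 0 0 -0.068 0.55;0 0 0 0 0 0 0.55;0 0 0 0 0 0 0.55")

```text
time: 1.48
tool_pos: [0.1771, -0.5207, 0.2055]
ee_rot: [3.142, 0.0, 1.474]
wrist_force: [-0.5, -0.4, 0.7]
width: 0.0518
finger_force: 0.0
```

```bash
cat >> h.py <<'E'
from scipy.spatial.transform import Rotation as Ro
def to(x,y,z):
    "needed shift in tool axes as shares of 200 mm; turn as shares of 120deg to point down at yaw 1.475"
    o=readout.get_obs();R=Ro.from_euler('xyz',o['ee_rot'])
    d=R.inv().apply(np.array([x,y,z])-o['tool_pos'])/.2
    T=Ro.from_euler('xyz',[np.pi,0,1.475]);r=(R.inv()*T).as_rotvec()/np.radians(120)
    print('t',round(o['time'],2),'pos',o['tool_pos'].round(4),'rot',o['ee_rot'].round(4),'w',round(o['width'],4),'F',np.round(o['wrist_force'],1),'pad',np.round(o['finger_force'],1))
    print('shift',d.round(4),'turn',r.round(4))
E
python3 -c "
from h import *
to(.468,.118,.204)"
```

```text
t 1.48 pos [ 0.1771 -0.5207  0.2055] rot [3.1416 0.     1.4735] w 0.0518 F [-0.5 -0.4  0.7] pad 0.0
shift [3.3198 1.1376 0.0073] turn [ 0.      0.     -0.0007]
```

>>> carry_out(motion="0.24 0.08 0 0 0 0 0.55;0.24 0.08 0 0 0 0 0.55;0.24 0.08 0 0 0 0 0.55;0.24 0.08 0 0 0 0 0.55;0.24 0.08 0 0 0 0 0.55;0.24 0.08 0 0 0 0 0.55;0.24 0.08 0 0 0 0 0.55;0.24 0.08 0 0 0 0 0.55;0.24 0.08 0 0 0 0 0.55;0.24 0.08 0 0 0 0 0.55;0.24 0.08 0 0 0 0 0.55;0.24 0.08 0 0 0 0 0.55")

```text
time: 2.98
tool_pos: [0.4235, 0.0361, 0.2058]
ee_rot: [3.14, 0.0, 1.474]
wrist_force: [0.5, -0.1, 0.1]
width: 0.0518
finger_force: 0.0
```

```bash
python3 -c "
from h import *
to(.4681,.1181,.204)"
```

```text
t 2.98 pos [0.4235 0.0361 0.2058] rot [3.1404e+00 3.0000e-04 1.4741e+00] w 0.0518 F [ 0.5 -0.1  0.1] pad 0.0
shift [0.4298 0.1823 0.0089] turn [ 0.0006  0.0001 -0.0004]
```

>>> carry_out(motion="0.215 0.09 0 0 0 0 0.55;0.215 0.09 0 0 0 0 0.55;0 0 0 0 0 0 0.55;0 0 0.12 0 0 0 0.55;0 0 0.12 0 0 0 0.55;0 0 0.11 0 0 0 0.55;0 0 0.11 0 0 0 0.55;0 0 0 0 0 0 0.55;0 0 0 0 0 0 0.55")

```text
time: 4.1
tool_pos: [0.4674, 0.116, 0.1146]
ee_rot: [3.14, -0.0, 1.474]
wrist_force: [-0.3, -0.2, 1.3]
width: 0.0518
finger_force: 0.0
```

```bash
python3 - <<'E'
from h import *
to(.4681,.1181,.110)
s=imaging.snapshot('wrist');cv2.imwrite('pics/w1.png',s['pixels'][:,:,::-1]);print(proj(s,[.4681,.1181,.135]))
E
```

```text
t 4.1 pos [0.4674 0.116  0.1146] rot [ 3.1401 -0.      1.4743] w 0.0518 F [-0.3 -0.2  1.3] pad 0.0
shift [0.0106 0.0024 0.0228] turn [ 0.0007 -0.     -0.0003]
[[321.99646757 297.94245278]]
```

View pics/w1.png

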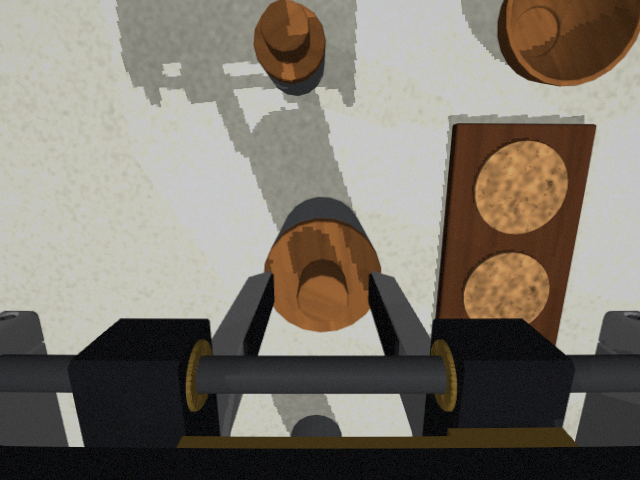

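The wrist view shows the knob top at (323,297), matching the prediction and centred between the fingers. Next I'll descend the last few mm and grip.

>>> carry_out(motion="0.01 0.002 0.02 0 0 0 0.55;0 0 0 0 0 0 0.2;0 0 0 0 0 0 0;0 0 0 0 0 0 0;0 0 0 0 0 0 0;0 0 0 0 0 0 0;0 0 0 0 0 0 0")

```text
time: 5.03
tool_pos: [0.4679, 0.1185, 0.1096]
ee_rot: [3.141, -0.0, 1.475]
wrist_force: [0.6, -0.6, 0.2]
width: 0.0253
finger_force: 30.0
```

```bash
python3 - <<'E'
from h import *
to(.63,.1451,.204)
E
```

```text
t 5.03 pos [0.4679 0.1185 0.1096] rot [ 3.1409 -0.      1.4754] w 0.0253 F [ 0.6 -0.6  0.2] pad 30.0
shift [ 0.2096  0.7945 -0.4715] turn [ 0.0003 -0.      0.0002]
```

>>> carry_out(motion="0 0 -0.09 0 0 0 0;0 0 -0.1 0 0 0 0;0 0 -0.09 0 0 0 0;0.035 0.132 0 0 0 0 0;0.035 0.132 0 0 0 0 0;0.035 0.132 0 0 0 0 0;0.035 0.132 0 0 0 0 0;0.035 0.132 0 0 0 0 0;0.035 0.132 0 0 0 0 0;0 0 0 0 0 0 0;0 0 0 0 0 0 0")

```text
time: 6.4
tool_pos: [0.6286, 0.1452, 0.1651]
ee_rot: [-3.14, 0.001, 1.476]
wrist_force: [-0.6, -0.4, -5.9]
width: 0.0258
finger_force: 30.0
```

```bash
python3 - <<'E'
from h import *
to(.63,.1451,.1246)
E
```

```text
t 6.4 pos [0.6286 0.1452 0.1651] rot [-3.1396e+00  5.0000e-04  1.4756e+00] w 0.0258 F [-0.6 -0.4 -5.9] pad 30.0
shift [2.000e-04 7.500e-03 2.024e-01] turn [-0.0009  0.0003  0.0003]
```

>>> carry_out(motion="0 0.007 0.07 0 0 0 0;0 0 0.07 0 0 0 0;0 0 0.04 0 0 0 0;0 0 0.01 0 0 0 0;0 0 0.005 0 0 0 0;0 0 0.005 0 0 0 0;0 0 0 0 0 0 0;0 0 0 0 0 0 0")

```text
time: 7.4
tool_pos: [0.6309, 0.1452, 0.1258]
ee_rot: [3.141, -0.0, 1.476]
wrist_force: [-0.3, -0.1, -4.6]
width: 0.0255
finger_force: 30.0
```

>>> carry_out(motion="0 0 0.005 0 0 0 0;0 0 0.005 0 0 0 0;0 0 0 0 0 0 0;0 0 0 0 0 0 0")

```text
time: 7.9
tool_pos: [0.6312, 0.1452, 0.1247]
ee_rot: [3.14, -0.0, 1.475]
wrist_force: [-0.1, 0.2, 2.2]
width: 0.0256
finger_force: 30.0
```

Contact is made, so I'll release and rise.

>>> carry_out(motion="0 0 0 0 0 0 0.3;0 0 0 0 0 0 0.55;0 0 0 0 0 0 0.55;0 0 0 0 0 0 0.55;0 0 -0.1 0 0 0 0.55;0 0 -0.12 0 0 0 0.55;0 0 -0.12 0 0 0 0.55;0 0 -0.1 0 0 0 0.55;0 0 0 0 0 0 0.55")

```text
time: 9.02
tool_pos: [0.6317, 0.1453, 0.2138]
ee_rot: [3.137, -0.001, 1.476]
wrist_force: [0.6, -0.0, -0.3]
width: 0.0513
finger_force: 0.0
```

```bash
python3 - <<'E'
from h import *
to(.468,-.2432,.204)
E
```

```text
t 9.03 pos [0.6317 0.1453 0.2138] rot [ 3.1371e+00 -1.0000e-03  1.4756e+00] w 0.0513 F [ 0.6 -0.  -0.3] pad 0.0
shift [-2.0115 -0.6304  0.0443] turn [ 0.0022 -0.0005  0.0003]
```

>>> carry_out(motion="-0.201 -0.063 0 0 0 0 0.55;-0.201 -0.063 0 0 0 0 0.55;-0.201 -0.063 0 0 0 0 0.55;-0.201 -0.063 0 0 0 0 0.55;-0.201 -0.063 0 0 0 0 0.55;-0.201 -0.063 0 0 0 0 0.55;-0.201 -0.063 0 0 0 0 0.55;-0.201 -0.063 0 0 0 0 0.55;-0.201 -0.063 0 0 0 0 0.55;-0.201 -0.063 0 0 0 0 0.55;0 0 0 0 0 0 0.55;0 0 0 0 0 0 0.55")

```text
time: 10.52
tool_pos: [0.4668, -0.2425, 0.2105]
ee_rot: [-3.14, -0.001, 1.475]
wrist_force: [0.2, -0.1, 0.7]
width: 0.0519
finger_force: 0.0
```

```bash
python3 - <<'E'
from h import *
to(.468,-.2432,.095)
s=imaging.snapshot('wrist');cv2.imwrite('pics/w2.png',s['pixels'][:,:,::-1]);print(proj(s,[.468,-.2432,.12]))
E
```

```text
t 10.53 pos [ 0.4668 -0.2425  0.2105] rot [-3.1404e+00 -1.3000e-03  1.4754e+00] w 0.0519 F [ 0.2 -0.1  0.7] pad 0.0
shift [-0.0039  0.0069  0.5774] turn [-0.0006 -0.0006  0.0002]
[[322.4290592 244.3178799]]
```

View pics/w2.png

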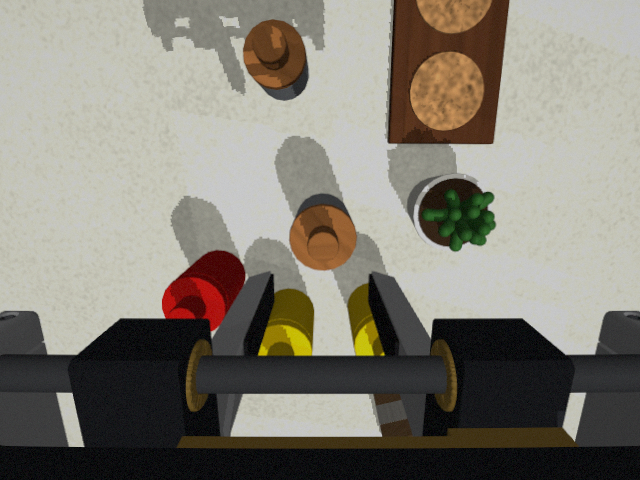

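The knob is at (322,244), as predicted. I'll descend and grip.

>>> carry_out(motion="-0.004 0.007 0.12 0 0 0 0.55;0 0 0.14 0 0 0 0.55;0 0 0.14 0 0 0 0.55;0 0 0.1 0 0 0 0.55;0 0 0.06 0 0 0 0.55;0 0 0.01 0 0 0 0.55;0 0 0 0 0 0 0.55;0 0 0 0 0 0 0;0 0 0 0 0 0 0;0 0 0 0 0 0 0;0 0 0 0 0 0 0;0 0 0 0 0 0 0")

```text
time: 12.08
tool_pos: [0.4684, -0.2442, 0.0979]
ee_rot: [3.141, 0.0, 1.475]
wrist_force: [-1.1, 0.3, 2.2]
width: 0.0253
finger_force: 30.0
```

```bash
python3 - <<'E'
from h import *
to(.6214,.0554,.15)
E
```

```text
t 12.07 pos [ 0.4684 -0.2442  0.0979] rot [3.1412e+00 4.0000e-04 1.4755e+00] w 0.0253 F [-1.1  0.3  2.2] pad 30.0
shift [ 1.5637  0.6192 -0.2611] turn [0.0002 0.0002 0.0002]
```

>>> carry_out(motion="0 0 -0.1 0 0 0 0;0 0 -0.12 0 0 0 0;0 0 -0.08 0 0 0 0;0.174 0.069 0 0 0 0 0;0.174 0.069 0 0 0 0 0;0.174 0.069 0 0 0 0 0;0.174 0.069 0 0 0 0 0;0.174 0.069 0 0 0 0 0;0.174 0.069 0 0 0 0 0;0.174 0.069 0 0 0 0 0;0.174 0.069 0 0 0 0 0")

```text
time: 13.45
tool_pos: [0.6048, 0.0238, 0.1566]
ee_rot: [-3.14, 0.0, 1.476]
wrist_force: [0.6, 0.5, -1.7]
width: 0.0253
finger_force: 30.0
```

>>> carry_out(motion="0.171 0.067 0 0 0 0 0;0 0 0 0 0 0 0;0 0 0 0 0 0 0")

```text
time: 13.82
tool_pos: [0.6208, 0.055, 0.1567]
ee_rot: [-3.14, 0.001, 1.476]
wrist_force: [-0.4, 0.4, -2.7]
width: 0.0252
finger_force: 30.0
```

```bash
python3 - <<'E'
from h import *
to(.6214,.0554,.112)
E
```

```text
t 13.82 pos [0.6208 0.055  0.1567] rot [-3.1400e+00  1.0000e-03  1.4756e+00] w 0.0252 F [-0.4  0.4 -2.7] pad 30.0
shift [0.0025 0.0031 0.2234] turn [-0.0008  0.0005  0.0003]
```

>>> carry_out(motion="0.002 0.003 0.08 0 0 0 0;0 0 0.08 0 0 0 0;0 0 0.04 0 0 0 0;0 0 0.01 0 0 0 0;0 0 0.005 0 0 0 0;0 0 0.003 0 0 0 0;0 0 0 0 0 0 0;0 0 0 0 0 0 0")

```text
time: 14.82
tool_pos: [0.6221, 0.0558, 0.1142]
ee_rot: [3.141, 0.0, 1.476]
wrist_force: [-1.5, -0.5, -2.1]
width: 0.0253
finger_force: 30.0
```

>>> carry_out(motion="0 0 0.005 0 0 0 0;0 0 0.005 0 0 0 0;0 0 0 0 0 0 0;0 0 0 0 0 0 0")

```text
time: 15.32
tool_pos: [0.6221, 0.0558, 0.1129]
ee_rot: [3.141, -0.0, 1.476]
wrist_force: [-2.2, -0.5, 3.0]
width: 0.0252
finger_force: 30.0
```

Contact again. I'll release and rise.

>>> carry_out(motion="0 0 0 0 0 0 0.3;0 0 0 0 0 0 0.55;0 0 0 0 0 0 0.55;0 0 0 0 0 0 0.55;0 0 -0.1 0 0 0 0.55;0 0 -0.14 0 0 0 0.55;0 0 -0.14 0 0 0 0.55;0 0 -0.1 0 0 0 0.55;0 0 0 0 0 0 0.55")

```text
time: 16.45
tool_pos: [0.623, 0.0557, 0.2101]
ee_rot: [3.137, -0.0, 1.476]
wrist_force: [0.6, -0.2, -0.0]
width: 0.0515
finger_force: 0.0
```

```bash
python3 - <<'E'
from h import *
to(.4427,-.0884,.079)
E
```

```text
t 16.45 pos [0.623  0.0557 0.2101] rot [ 3.1370e+00 -3.0000e-04  1.4755e+00] w 0.0515 F [ 0.6 -0.2 -0. ] pad 0.0
shift [-0.8035 -0.8321  0.6517] turn [ 0.0022 -0.0002  0.0003]
```

>>> carry_out(motion="-0.134 -0.139 0 0 0 0 0.55;-0.134 -0.139 0 0 0 0 0.55;-0.134 -0.139 0 0 0 0 0.55;-0.134 -0.139 0 0 0 0 0.55;-0.134 -0.139 0 0 0 0 0.55;-0.134 -0.139 0 0 0 0 0.55;0 0 0 0 0 0 0.55;0 0 0.1 0 0 0 0.55;0 0 0.1 0 0 0 0.55;0 0 0.1 0 0 0 0.55;0 0 0 0 0 0 0.55;0 0 0 0 0 0 0.55")

```text
time: 17.95
tool_pos: [0.4411, -0.0882, 0.1481]
ee_rot: [3.141, -0.0, 1.476]
wrist_force: [-0.5, 0.3, 0.2]
width: 0.0518
finger_force: 0.0
```

```bash
python3 - <<'E'
from h import *
to(.4427,-.0884,.080)
s=imaging.snapshot('wrist');cv2.imwrite('pics/w3.png',s['pixels'][:,:,::-1]);print(proj(s,[.4427,-.0884,.105]))
E
```

```text
t 17.95 pos [ 0.4411 -0.0882  0.1481] rot [ 3.1413 -0.      1.4761] w 0.0518 F [-0.5  0.3  0.2] pad 0.0
shift [-0.0004  0.0077  0.3406] turn [ 0.0002 -0.      0.0005]
[[323.15993344 261.97583054]]
```

View pics/w3.png

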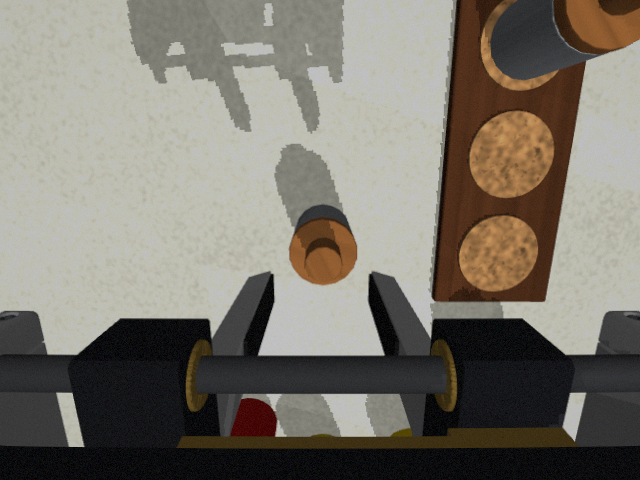

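The knob is at (323,262), as predicted, and canister_3 stands on its coaster at top right. I'll descend and grip.

>>> carry_out(motion="0 0.007 0.1 0 0 0 0.55;0 0 0.12 0 0 0 0.55;0 0 0.08 0 0 0 0.55;0 0 0.035 0 0 0 0.55;0 0 0 0 0 0 0.55;0 0 0 0 0 0 0;0 0 0 0 0 0 0;0 0 0 0 0 0 0;0 0 0 0 0 0 0;0 0 0 0 0 0 0")

```text
time: 19.25
tool_pos: [0.4424, -0.0887, 0.0814]
ee_rot: [3.14, 0.0, 1.475]
wrist_force: [0.3, -0.3, 2.3]
width: 0.0254
finger_force: 30.0
```

```bash
python3 - <<'E'
from h import *
to(.6126,-.0343,.14)
E
```

```text
t 19.25 pos [ 0.4424 -0.0887  0.0814] rot [3.1404e+00 3.0000e-04 1.4755e+00] w 0.0254 F [ 0.3 -0.3  2.3] pad 30.0
shift [ 0.3518  0.8215 -0.2922] turn [0.0006 0.0001 0.0002]
```

>>> carry_out(motion="0 0 -0.1 0 0 0 0;0 0 -0.11 0 0 0 0;0 0 -0.08 0 0 0 0;0.059 0.137 0 0 0 0 0;0.059 0.137 0 0 0 0 0;0.059 0.137 0 0 0 0 0;0.059 0.137 0 0 0 0 0;0.059 0.137 0 0 0 0 0;0.059 0.137 0 0 0 0 0;0 0 0 0 0 0 0;0 0 0 0 0 0 0")

```text
time: 20.62
tool_pos: [0.6114, -0.0339, 0.1382]
ee_rot: [-3.139, 0.0, 1.476]
wrist_force: [0.2, 0.1, -1.4]
width: 0.0254
finger_force: 30.0
```

```bash
python3 - <<'E'
from h import *
to(.6126,-.0343,.0964)
E
```

```text
t 20.62 pos [ 0.6114 -0.0339  0.1382] rot [-3.1394e+00  3.0000e-04  1.4755e+00] w 0.0254 F [ 0.2  0.1 -1.4] pad 30.0
shift [-0.0014  0.0067  0.2088] turn [-0.0011  0.0002  0.0003]
```

>>> carry_out(motion="0 0.004 0.08 0 0 0 0;0 0 0.07 0 0 0 0;0 0 0.035 0 0 0 0;0 0 0.01 0 0 0 0;0 0 0.005 0 0 0 0;0 0 0 0 0 0 0;0 0 0 0 0 0 0")

```text
time: 21.5
tool_pos: [0.6135, -0.0338, 0.0994]
ee_rot: [3.141, 0.0, 1.476]
wrist_force: [0.3, -0.6, -2.3]
width: 0.0255
finger_force: 30.0
```

>>> carry_out(motion="0 0 0.006 0 0 0 0;0 0 0.005 0 0 0 0;0 0 0.005 0 0 0 0;0 0 0 0 0 0 0;0 0 0 0 0 0 0")

```text
time: 22.12
tool_pos: [0.6133, -0.0338, 0.0964]
ee_rot: [3.141, 0.0, 1.476]
wrist_force: [-0.3, -0.1, 2.3]
width: 0.0255
finger_force: 30.0
```

>>> carry_out(motion="0 0 0 0 0 0 0.3;0 0 0 0 0 0 0.55;0 0 0 0 0 0 0.55;0 0 0 0 0 0 0.55;0 0 -0.1 0 0 0 0.55;0 0 -0.15 0 0 0 0.55;0 0 -0.2 0 0 0 0.55;0 0 -0.12 0 0 0 0.55;0 0 0 0 0 0 0.55")

```text
time: 23.25
tool_pos: [0.6145, -0.034, 0.2125]
ee_rot: [3.136, 0.0, 1.476]
wrist_force: [1.4, -0.6, 0.6]
width: 0.0513
finger_force: 0.0
```

```bash
python3 - <<'E'
from h import *
to(.4607,.253,.065)
E
```

```text
t 23.25 pos [ 0.6145 -0.034   0.2125] rot [3.1359e+00 4.0000e-04 1.4756e+00] w 0.0513 F [ 1.4 -0.6  0.6] pad 0.0
shift [ 1.3555 -0.9061  0.7319] turn [0.0027 0.0002 0.0003]
```

>>> carry_out(motion="0.17 -0.113 0 0 0 0 0.55;0.17 -0.113 0 0 0 0 0.55;0.17 -0.113 0 0 0 0 0.55;0.17 -0.113 0 0 0 0 0.55;0.17 -0.113 0 0 0 0 0.55;0.17 -0.113 0 0 0 0 0.55;0.17 -0.113 0 0 0 0 0.55;0.165 -0.113 0 0 0 0 0.55;0 0 0.15 0 0 0 0.55;0 0 0.2 0 0 0 0.55;0 0 0 0 0 0 0.55;0 0 0 0 0 0 0.55")

```text
time: 24.75
tool_pos: [0.4592, 0.2531, 0.14]
ee_rot: [3.142, 0.0, 1.475]
wrist_force: [0.4, 0.4, 0.1]
width: 0.0515
finger_force: 0.0
```

```bash
python3 - <<'E'
from h import *
to(.4607,.253,.065)
s=imaging.snapshot('wrist');cv2.imwrite('pics/w4.png',s['pixels'][:,:,::-1]);print(proj(s,[.4607,.253,.09]))
E
```

```text
t 24.75 pos [0.4592 0.2531 0.14  ] rot [3.1415e+00 1.0000e-04 1.4753e+00] w 0.0515 F [0.4 0.4 0.1] pad 0.0
shift [3.000e-04 7.600e-03 3.748e-01] turn [0.     0.     0.0001]
[[323.03136096 258.68521007]]
```

View pics/w4.png

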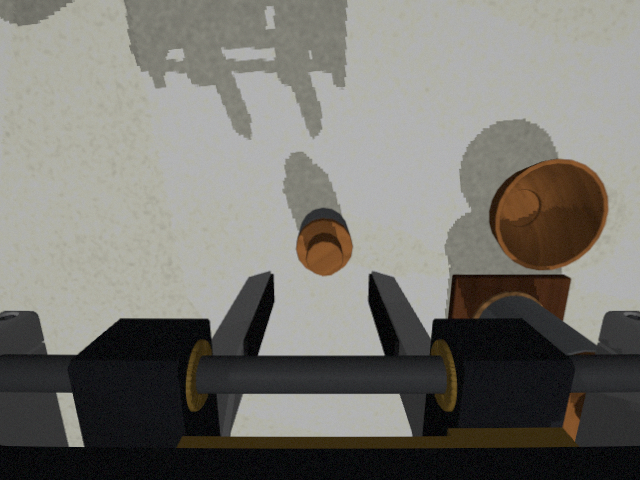

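The knob is at about (324,259), aligned. I'll descend and grip.

>>> carry_out(motion="0 0.007 0.1 0 0 0 0.55;0 0 0.13 0 0 0 0.55;0 0 0.1 0 0 0 0.55;0 0 0.04 0 0 0 0.55;0 0 0 0 0 0 0.55;0 0 0 0 0 0 0;0 0 0 0 0 0 0;0 0 0 0 0 0 0;0 0 0 0 0 0 0;0 0 0 0 0 0 0")

```text
time: 26.05
tool_pos: [0.4608, 0.2532, 0.0663]
ee_rot: [3.14, -0.001, 1.476]
wrist_force: [1.3, -1.0, 2.0]
width: 0.0255
finger_force: 30.0
```

```bash
python3 - <<'E'
from h import *
to(.6041,-.1238,.12)
E
```

```text
t 26.05 pos [0.4608 0.2532 0.0663] rot [ 3.1404e+00 -5.0000e-04  1.4755e+00] w 0.0255 F [ 1.3 -1.   2. ] pad 30.0
shift [-1.8082  0.8927 -0.2686] turn [ 0.0006 -0.0002  0.0002]
```

>>> carry_out(motion="0 0 -0.09 0 0 0 0;0 0 -0.1 0 0 0 0;0 0 -0.08 0 0 0 0;-0.2 0 0 0 0 0 0;-0.2 0 0 0 0 0 0;-0.2 0 0 0 0 0 0;-0.2 0 0 0 0 0 0;-0.2 0 0 0 0 0 0;-0.2 0 0 0 0 0 0;-0.2 0 0 0 0 0 0;-0.2 0 0 0 0 0 0;-0.2 0 0 0 0 0 0")

```text
time: 27.55
tool_pos: [0.4258, -0.1066, 0.1203]
ee_rot: [3.141, 0.0, 1.476]
wrist_force: [0.5, -1.2, -2.2]
width: 0.0253
finger_force: 30.0
```

>>> carry_out(motion="0 0 0 0 0 0 0;0 0.148 0 0 0 0 0;0 0.148 0 0 0 0 0;0 0.148 0 0 0 0 0;0 0.148 0 0 0 0 0;0 0.148 0 0 0 0 0;0 0.148 0 0 0 0 0;0 0 0 0 0 0 0;0 0 0 0 0 0 0")

```text
time: 28.68
tool_pos: [0.6022, -0.1213, 0.1195]
ee_rot: [-3.14, -0.0, 1.476]
wrist_force: [-1.1, -0.1, -1.1]
width: 0.0255
finger_force: 30.0
```

```bash
python3 - <<'E'
from h import *
to(.6041,-.1238,.0813)
E
```

```text
t 28.68 pos [ 0.6022 -0.1213  0.1195] rot [-3.1401e+00 -4.0000e-04  1.4764e+00] w 0.0255 F [-1.1 -0.1 -1.1] pad 30.0
shift [-0.0119  0.011   0.1909] turn [-0.0007 -0.0002  0.0007]
```

>>> carry_out(motion="-0.012 0.007 0.07 0 0 0 0;0 0 0.07 0 0 0 0;0 0 0.03 0 0 0 0;0 0 0.008 0 0 0 0;0 0 0.005 0 0 0 0;0 0 0 0 0 0 0;0 0 0 0 0 0 0")

```text
time: 29.55
tool_pos: [0.6044, -0.1248, 0.0836]
ee_rot: [3.141, 0.0, 1.476]
wrist_force: [-0.6, 0.4, -1.6]
width: 0.0254
finger_force: 30.0
```

>>> carry_out(motion="0 0 0.005 0 0 0 0;0 0 0.004 0 0 0 0;0 0 0 0 0 0 0;0 0 0 0 0 0 0")

```text
time: 30.05
tool_pos: [0.6041, -0.1248, 0.0813]
ee_rot: [3.141, 0.0, 1.476]
wrist_force: [-0.5, 0.4, -1.2]
width: 0.0257
finger_force: 30.0
```

>>> carry_out(motion="0 0 0.004 0 0 0 0;0 0 0.002 0 0 0 0;0 0 0 0 0 0 0;0 0 0 0 0 0 0")

```text
time: 30.55
tool_pos: [0.6043, -0.1249, 0.0812]
ee_rot: [3.14, 0.0, 1.475]
wrist_force: [-1.0, 0.2, 6.0]
width: 0.0254
finger_force: 30.0
```

Contact. I'll release, rise, and back off so the top camera can see.

>>> carry_out(motion="0 0 0 0 0 0 0.3;0 0 0 0 0 0 0.55;0 0 0 0 0 0 0.55;0 0 0 0 0 0 0.55;0 0 -0.1 0 0 0 0.55;0 0 -0.2 0 0 0 0.55;0 0 -0.2 0 0 0 0.55;0 0 -0.15 0 0 0 0.55;0 -0.2 0 0 0 0 0.55;0 -0.25 0 0 0 0 0.55;0 -0.25 0 0 0 0 0.55;0 -0.25 0 0 0 0 0.55")

```text
time: 32.05
tool_pos: [0.4134, -0.1065, 0.21]
ee_rot: [3.141, 0.0, 1.476]
wrist_force: [0.3, 0.3, -0.4]
width: 0.0519
finger_force: 0.0
```

>>> carry_out(motion="0 -0.25 0 0 0 0 0.55;0 -0.2 0 0 0 0 0.55;0 0 0 0 0 0 0.55;0 0 0 0 0 0 0.55")

```text
time: 32.55
tool_pos: [0.326, -0.0983, 0.2104]
ee_rot: [3.14, 0.0, 1.475]
wrist_force: [-0.7, -0.9, 0.2]
width: 0.0517
finger_force: 0.0
```

```bash
python3 - <<'E'
from h import *
s=imaging.snapshot('top');im=s['pixels'].copy();P=np.load('P.npy')
print('predicted lid px',[proj(s,[*p,.015+h])[0].round(1).tolist() for p,h in zip(P,[.107,.092,.077,.062])])
for p,h,r in zip(P,[.107,.092,.077,.062],[34,30,26,22]):
    a=np.linspace(0,6.28,60);c=proj(s,np.c_[p[0]+r/1000*np.cos(a),p[1]+r/1000*np.sin(a),np.full(60,.015+h)])
    for q in c: im[int(q[1]+.5),int(q[0]+.5)]=(0,255,0)
cv2.imwrite('pics/e.png',cv2.resize(im[100:300,120:500],None,fx=2.1,fy=2.1,interpolation=cv2.INTER_CUBIC)[:,:,::-1])
cv2.imwrite('pics/e2.png',imaging.snapshot('scene')['pixels'][:,:,::-1])
E
```

```text
predicted lid px [[220.8, 156.2], [276.6, 164.5], [330.8, 172.8], [383.0, 180.6]]
```

View pics/e.png

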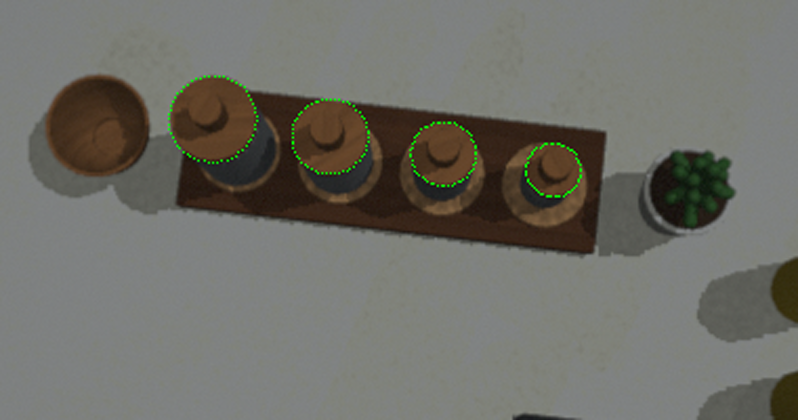

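View pics/e2.png

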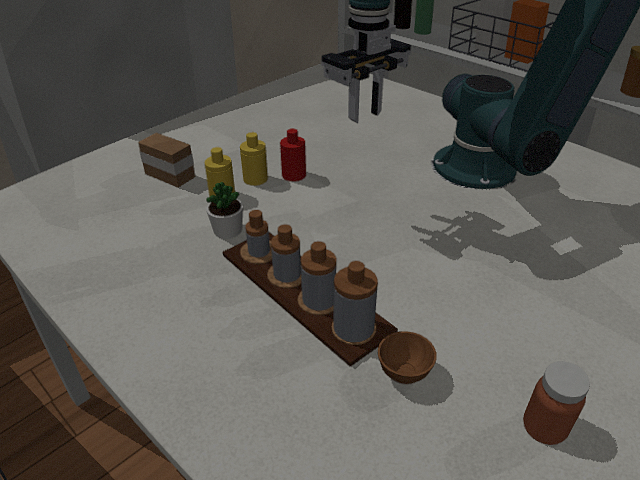

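All four lids fall on their predicted circles, centred near (221,156), (277,165), (331,173) and (383,181). They stand upright and in order, and the plant and bowl haven't moved. I'll hand in.

```bash
python3 -c "
from bench import robot
print(robot.close_job())"
```

```text
the job is handed in; nothing more can be done
None
```

The four canisters stand upright and centred on the coasters, smallest by the succulent to largest by the bowl, with the plant and bowl unmoved in the final pictures; the job is handed in (about 33 s), but no verdict came back.

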